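# Turn the cabochons back-up by flipping tray onto tray

### The arm

A 6-joint arm with a two-finger parallel gripper is mounted at the origin on the work surface. World frame = base frame: x ahead of the robot, y to its left, z up, the work surface at z = 0. Lengths are in mm, angles in rad, forces in N, time in s.
With the tool pointing down it reaches from about 300 to 775 mm from the base axis. Payload 14.6 kg.
Tool frame: the origin (TCP) lies midway between the tips of the shut fingers; the grasp point (between the pads) lies 19 mm behind it; z points along the fingers, y is the line along which they close (so a half turn about z gives the same grasp; the last joint's range is limited). The gripper opens to 85 mm and grips with 20 to 120 N. Pads are 22 mm wide; open, the fingers measure 114 mm over their backs; the gripper's body (76 mm by 85 mm) begins 54 mm behind the grasp point. The pads swing forward as they close: fully open they stand 13 mm farther back than shut.
Start: joints at [1.176, 0.3, 1.521, -0, 1.321, -0.067], TCP at [177.076, 520.705, 231.281] pointing down, gripper open.
Joint ranges: [-3.03, 3.03], [-0.79, 2.21], [0.23, 2.52], [-1.04, 4.18], [0, 3.07], [-2.55, 2.55]. Speed limits (rad/s): [2.22, 2.22, 2.57, 3.14, 3.14, 3.14].

### API

Orientations are given as a unit quaternion [w, x, y, z].
In Python, from rig import bot, cams, sensors gives the robot as it stands (bot), with the cameras (cams) and the readings (sensors). Calls block until the motion is done:
- bot.move_to(position, orientation): joint-space move of the TCP to a pose.
- bot.servo_line(position, attitude=None, speed=150, until_force=None): straight line of the TCP; attitude=None keeps the orientation; speed is the mean speed in mm/s. With until_force (N) it stops when the force on the tool has changed by that much, and returns True; else False.
- bot.move_joints(angles): joint-space move.
- bot.move_gripper(opening, grip_force=None): finger opening in mm; grip_force is the grip in N (None keeps the last); returns when the fingers have stopped.
- bot.dwell(seconds).
- bot.ik(position, orientation): joint angles nearest the present ones, or None.
- sensors.read_state(): the state.
- cams.read_camera(name): name is "scene" or "top"; returns a dict with "image" (420x560x3 uint8, blue, green, red), "fovy" (degrees; the focal length in pixels is half the picture's height over the tangent of half this angle, whatever the lens; pixels are square), "cx", "cy" (the principal point, pixels), "eye" and "attitude" of the camera in the world. Camera axes: x right, y down, z forward; pixel columns grow to the right and rows downward; lengths in mm; the calibration is good to about 2 mm. A picture is of the moment at which its call begins. There is no depth.
A pose or a line that the arm cannot do raises bot.MotionError and nothing moves.
- bot.finish_job(): hands the job in; it is judged then, once.
The state is a dict: "clock": time; "joint_positions": joint angles; "qvel": joint speeds; "effort": joint torques, N m; "ee_pos": TCP position; "tool_rot": TCP orientation; "ft_force": force on the tool from outside, world axes, zero at the start; "moment": the same for the moment, N m; "grip_width": finger opening in mm; "grip_force": force on a finger pad.
Only numpy, scipy, OpenCV 4.12 (cv2) and the standard library are available. Lean on these libraries where they do the work, as an engineer would, in place of code of your own. Each camera call takes 0.05 s, during which the arm holds its last target. There are 200 camera calls.

### The job

Stand the cabochons that are on the felt in the black tray, back down, each fully down in the pocket of its own colour and number, in the order pink (1), amber (2), green (3), blue (4), leaving out any that are missing. Then lay the white tray face down squarely on top, rim to rim, turn the closed pair over together so that all the stones pass into the white tray, and lift the black tray off. Finish with the white tray lying face up on the grey board holding every stone back-up in a pocket, and the black tray put face down, flat on the cork mat; do not push the dish or the tweezers about.

Things in the scene. Friction and masses are not known exactly. Their poses are not given: they have to be found in the camera images.
- tray_a: loose black tray, 68 x 68 x 16 mm, 90 g, face up on the board. Four square pockets 22 mm wide, 11 deep, centres 17 mm either way from the middle; floor 5 mm, outer walls 6, cross divider 12 mm. Pocket floors have their stone's colour; 1 to 4 white dots on the rim number them. Origin: centre of underside; z points out of the open face (up at first), x, y along the sides
- tray_b: empty white tray, same size, pockets and mass as the black one; starts FACE DOWN on the cork mat. Origin: middle of its open (rim) face; z points from there to the closed outer floor 16 mm away (up while face down, down once face up), pocket floors at z = +11 mm; x, y along the sides
- board: fixed grey soldering board, 240 (its x) x 220 (its y) x 16 mm, on the bench in front of the robot; origin: centre of its underside, so its top is at 16 mm
- cork: fixed square cork mat, 130 x 130 x 4 mm, to the left or right of the board; origin: centre of its underside
- felt: dark blue felt square, 170 x 170 mm, 1 mm thin, looks only (the stones stand at bench height 0), on the other side of the board; origin: its centre
- dish: small loose white porcelain dish beyond the board, 64 mm wide, 16 mm high; a bystander; origin: underside
- tweezers: loose steel tweezers with wooden grips lying beyond the board, 150 mm long, 10 mm high; a bystander; origin: underside
- stone_pink: pink cabochon (number 1), a round polished stone 18 mm in diameter and 20 mm tall, about 14 g: straight-sided from its flat back up to 17 mm, then bevelled to a flat 12 mm crown. Stands crown up on the felt at the start. Origin: centre of the flat back; z points to the crown. May be absent
- pocket_1 (a point): middle of the floor of the black tray's pocket 1 (pink floor, 1 white dot), 5 mm above the tray's underside; axes as the tray's; a stone standing in it has its crown 9 mm above the rim
- stone_amber: amber cabochon (number 2), a round polished stone 18 mm in diameter and 20 mm tall, about 14 g: straight-sided from its flat back up to 17 mm, then bevelled to a flat 12 mm crown. Stands crown up on the felt at the start. Origin: centre of the flat back; z points to the crown. May be absent
- pocket_2 (a point): middle of the floor of the black tray's pocket 2 (amber floor, 2 white dots), 5 mm above the tray's underside; axes as the tray's; a stone standing in it has its crown 9 mm above the rim
- stone_green: green cabochon (number 3), a round polished stone 18 mm in diameter and 20 mm tall, about 14 g: straight-sided from its flat back up to 17 mm, then bevelled to a flat 12 mm crown. Stands crown up on the felt at the start. Origin: centre of the flat back; z points to the crown. May be absent
- pocket_3 (a point): middle of the floor of the black tray's pocket 3 (green floor, 3 white dots), 5 mm above the tray's underside; axes as the tray's; a stone standing in it has its crown 9 mm above the rim
- stone_blue: blue cabochon (number 4), a round polished stone 18 mm in diameter and 20 mm tall, about 14 g: straight-sided from its flat back up to 17 mm, then bevelled to a flat 12 mm crown. Stands crown up on the felt at the start. Origin: centre of the flat back; z points to the crown. May be absent
- pocket_4 (a point): middle of the floor of the black tray's pocket 4 (blue floor, 4 white dots), 5 mm above the tray's underside; axes as the tray's; a stone standing in it has its crown 9 mm above the rim

How it is judged:
By the outcome, as a careful person would: the job done as asked, in the order asked, and still so for the second after the job is handed in, with the robot touching nothing.
Of stone_pink, stone_amber, stone_green, stone_blue only 2 to 4 are there at a start; the rules pass over those that are not, and their reading is None.
At some moment in a run one of stone_pink, stone_amber, stone_green, stone_blue may be knocked a few centimetres aside while the robot is not near it.
It also fails if it takes over 210 s, if anything falls off the work surface, if the arm or the gripper's body presses on something with over 40 N, if the wrist force passes 120 N, or if a joint passes its speed limit or range.

## Working session

There is one attempt and no reset: what is moved stays moved. The work goes in short steps, each a Python script; the robot and the scene stay as the last script left them, time stands still between calls to the robot, and variables do not carry over. Pictures are saved under pics/ and viewed, at most 14 in all, crops included, and the job is handed in when it is done.

```bash
ls; mkdir -p pics; python3 - <<'E'
from rig import bot, cams, sensors
import cv2
for n in ("top","scene"):
    c=cams.read_camera(n); cv2.imwrite(f"pics/{n}0.png",c["image"]); print(n,c["fovy"],c["cx"],c["cy"],c["eye"],c["attitude"])
s=sensors.read_state(); print(s["clock"],s["tool_rot"],s["grip_width"],s["ee_pos"])
E
```

```text
pics
rig.py
top 50.82664433991937 273.8236395154745 218.03976597710374 [ 482.17533175   29.35361014 1063.29546503] [-0.03951299  0.71542534 -0.69613445  0.04474519]
scene 49.80463795962497 276.09085706587865 210.6275689535354 [1042.54469693  803.04961183  710.88416892] [-0.10158335  0.22865118  0.8633703  -0.43816799]
0.1 [-1.37410751e-04  1.63168546e-01  9.86598061e-01 -5.21486101e-04] 85.40168401111113 [176.98930682 520.51508047 230.76598349]
```

View pics/top0.png

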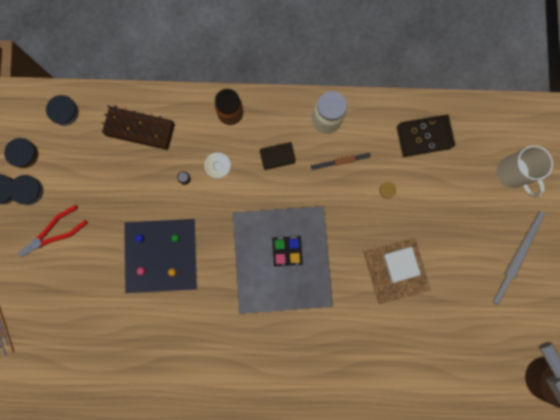

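View pics/scene0.png

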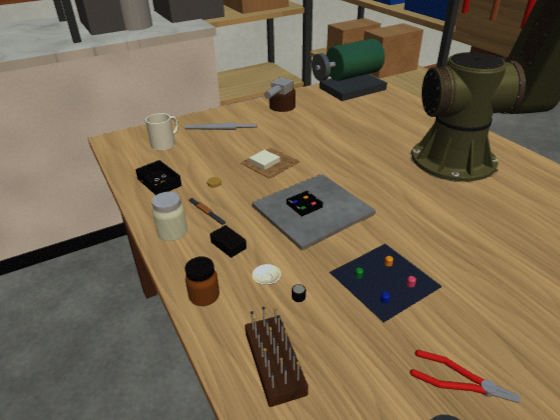

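Top view: felt is at left with stones blue (139,239), green (175,238), pink (140,271) and amber (172,272). The black tray is at (287,251) on the board. The white tray is face down at (402,265) on the cork, with the dish at (217,165) and the tweezers at (340,161). The scene view agrees, and all four stones are present.

```bash
cat > h.py <<'E'
import numpy as np, cv2
from scipy.spatial.transform import Rotation as R
from rig import bot, cams, sensors
HUE={'pink':(165,179),'amber':(10,25),'green':(50,75),'blue':(112,128)}
def rays(c,px):
    px=np.atleast_2d(px).astype(float); f=c["image"].shape[0]/2/np.tan(np.radians(c["fovy"]/2))
    d=np.c_[(px[:,0]-c["cx"])/f,(px[:,1]-c["cy"])/f,np.ones(len(px))]
    q=c["attitude"]; return R.from_quat([q[1],q[2],q[3],q[0]]).apply(d)
def plane(c,px,z):
    d=rays(c,px); return c["eye"]+d*((z-c["eye"][2])/d[:,2])[:,None]
def blobs(c,name,smin=130,vmin=60):
    h=cv2.cvtColor(c["image"],cv2.COLOR_BGR2HSV); lo,hi=HUE[name]
    m=((h[...,0]>=lo)&(h[...,0]<=hi)&(h[...,1]>smin)&(h[...,2]>vmin)).astype(np.uint8)
    n,_,st,ce=cv2.connectedComponentsWithStats(m)
    return [(tuple(np.round(ce[i],2)),int(st[i,4])) for i in range(1,n) if st[i,4]>=8]
def quat(r):
    q=r.as_quat(); return [q[3],q[0],q[1],q[2]]
def down(yaw,tilt=0,lean=0):
    """tool down, closing axis along world angle yaw; tilted by 'tilt' about that closing axis"""
    y=np.array([np.cos(yaw),np.sin(yaw),0]); z=np.array([0,0,-1.]); 
    r=R.from_matrix(np.c_[np.cross(y,z),y,z]); return R.from_rotvec(y*tilt)*r
def fwd(w):  # how far the tips stand ahead of the TCP at opening w (four-bar model)
    th=np.arcsin(w/2/57-.1028); return 57*(np.cos(th)-.9947)
E
python3 - <<'E'
from h import *
cs={n:cams.read_camera(n) for n in("top","scene")}
for k in HUE:
  for n in cs: print(k,n,[(b,np.round(plane(cs[n],b[0],10)[0],1)) for b in blobs(cs[n],k)])
def quad(c,m,near):
    cn,_=cv2.findContours(m.astype(np.uint8),0,2)
    for q in cn:
        if cv2.contourArea(q)>200 and cv2.pointPolygonTest(cv2.convexHull(q),near,False)>0: return cv2.minAreaRect(cv2.convexHull(q))
c=cs["top"]; h=cv2.cvtColor(c["image"],cv2.COLOR_BGR2HSV)
for nm,m,near,z in (("white",(h[...,1]<60)&(h[...,2]>150),(402,265),20),("board",(h[...,1]<50)&(h[...,2]<130)&(h[...,2]>50),(287,251),16),("felt",(h[...,2]<60),(160,255),0),("dish",(h[...,1]<70)&(h[...,2]>130),(217,165),10)):
    q=quad(c,m,near)
    if q is None: print(nm,None); continue
    b=plane(c,cv2.boxPoints(q),z); print(nm,np.round(b.mean(0),1),np.round(b[:,:2],0).tolist(),np.round(np.linalg.norm(b-np.roll(b,1,0),axis=1),1))
E
```

```text
pink top [(((np.float64(280.0), np.float64(258.42)), 85), array([512.3,   6. ,  10. ])), (((np.float64(140.65), np.float64(270.88)), 48), array([474.2, 334.1,  10. ]))]
pink scene [(((np.float64(313.43), np.float64(202.79)), 14), array([498.1, -12.6,  10. ])), (((np.float64(410.88), np.float64(281.07)), 88), array([475.6, 334.7,  10. ]))]
amber top [(((np.float64(0.0), np.float64(65.5)), 8), array([971.7, 714.8,  10. ])), (((np.float64(21.0), np.float64(76.0)), 23), array([946. , 660.2,  10. ])), (((np.float64(43.0), np.float64(77.0)), 15), array([945.1, 605.7,  10. ])), (((np.float64(225.72), np.float64(116.55)), 170), array([857.1, 148.6,  10. ])), (((np.float64(241.5), np.float64(108.5)), 10), array([878.8, 110.4,  10. ])), (((np.float64(123.6), np.float64(109.1)), 10), array([868.5, 400.7,  10. ])), (((np.float64(149.55), np.float64(114.82)), 11), array([855.8, 336. ,  10. ])), (((np.float64(114.0), np.float64(116.8)), 10), array([848.2, 422.9,  10. ])), (((np.float64(168.0), np.float64(120.2)), 10), array([843.5, 290. ,  10. ])), (((np.float64(139.62), np.float64(121.62)), 13), 
[... 4212 characters left out ...]
93.46), np.float64(243.36)), 97), array([549. , -25.2,  10. ]))]
blue scene [(((np.float64(294.79), np.float64(201.0)), 14), array([536.3, -45.1,  10. ])), (((np.float64(385.26), np.float64(297.22)), 90), array([552.1, 343.2,  10. ]))]
white [ 506.1 -281.6   20. ] [[527.0, -240.0], [549.0, -304.0], [485.0, -323.0], [464.0, -259.0]] [66.5 67.7 66.7 67.2]
board [511.6   2.2  16. ] [[618.0, 124.0], [641.0, -97.0], [404.0, -117.0], [383.0, 98.0]] [236.7 222.3 237.5 216.5]
felt [513.6 290.7   0. ] [[588.0, 380.0], [601.0, 219.0], [439.0, 203.0], [427.0, 361.0]] [161.9 162.  162.2 159.1]
dish [735.8 164.9  10. ] [[766.0, 198.0], [768.0, 135.0], [706.0, 132.0], [704.0, 195.0]] [62.1 63.4 62.2 63. ]
```

```bash
cat >> h.py <<'E'
def go(p,r,best=True):
    """joint move, choosing the half-turn nearer in joint space"""
    q0=np.array(sensors.read_state()["joint_positions"]); best=None
    for rr in (r,r*R.from_euler('z',np.pi)):
        j=bot.ik(list(p),quat(rr))
        if j is not None and (best is None or np.abs(j-q0).max()<best[0]): best=(np.abs(np.array(j)-q0).max(),j,rr)
    bot.move_to(list(p),quat(best[2])); return best[2]
def tcp(): return np.array(sensors.read_state()["ee_pos"])
E
python3 - <<'E'
from h import *
c=cams.read_camera("top")
P={}
for k in HUE:
    b=[plane(c,x[0],21)[0] for x in blobs(c,k)]; P[k]=min(b,key=lambda p:np.hypot(p[0]-530,p[1]+10))
C=sum(P.values())/4; u=(P['amber']-P['pink']+P['blue']-P['green'])/2; v=(P['green']-P['pink']+P['blue']-P['amber'])/2
print({k:np.round(p[:2],1) for k,p in P.items()},C,np.degrees(np.arctan2(u[1],u[0])),np.degrees(np.arctan2(v[1],v[0])),np.linalg.norm(u),np.linalg.norm(v))
for yaw0 in (0,90):
  for off in (0,180):
    for t in (-45,45):
      yaw=np.arctan2(v[1],v[0])+np.radians(yaw0+off)
      for z in (40,120):
        p=C.copy();p[2]=z; j=bot.ik(list(p),quat(down(yaw,np.radians(t)))); print(yaw0,off,t,z,None if j is None else np.round(j,2))
E
```

```text
{'pink': array([512. ,   6.2]), 'amber': array([515.5, -27.7]), 'green': array([545.7,   8.9]), 'blue': array([548.3, -24.6])} [530.37002492  -9.30502908  21.        ] -84.84265613582734 4.922644335770785 33.86511024562196 33.33286897386779
0 0 -45 40 [ 0.24  0.64  1.72 -0.88  1.13  0.7 ]
0 0 -45 120 [ 0.24  0.5   1.71 -0.84  1.23  0.57]
0 0 45 40 [-0.39  0.7   1.62  0.71  1.33 -0.83]
0 0 45 120 [-0.39  0.57  1.61  0.69  1.44 -0.73]
0 180 -45 40 [-0.39  0.7   1.62  0.71  1.33  2.31]
0 180 -45 120 [-0.39  0.57  1.61  0.69  1.44  2.41]
0 180 45 40 [ 0.24  0.64  1.72 -0.88  1.13 -2.45]
0 180 45 120 None
90 0 -45 40 [-0.17  0.38  2.21  2.44  0.28  2.07]
90 0 -45 120 None
90 0 45 40 [-0.04  0.92  1.18 -0.09  1.81 -1.69]
90 0 45 120 [-0.04  0.82  1.17 -0.1   1.93 -1.7 ]
90 180 -45 40 [-0.04  0.92  1.18 -0.09  1.81  1.46]
90 180 -45 120 [-0.04  0.82  1.17 -0.1   1.93  1.44]
90 180 45 40 [-0.17  0.38  2.21  2.44  0.28 -1.07]
90 180 45 120 [-0.17  0.17  2.19  1.5   0.18 -0.11]
```

```bash
cat >> h.py <<'E'
def squeeze_tray(p,yaw,ztcp,force=20,width=85):
    """square a tray up between the pads from above; returns tcp while gripped"""
    r=go([p[0],p[1],110],down(yaw)); bot.servo_line([p[0],p[1],ztcp],speed=120)
    bot.move_gripper(60,force); s=sensors.read_state(); return np.array(s["ee_pos"]),s["grip_width"],s["tool_rot"]
E
python3 - <<'E'
from h import *
p=np.array([530.4,-9.3]); yaw=np.radians(5.0)
for y in (yaw,yaw-np.pi/2):
    t,w,q=squeeze_tray(p,y,13); print(np.round(t,2),w,q,sensors.read_state()["grip_force"])
    bot.move_gripper(85); bot.servo_line([t[0],t[1],110])
print(sensors.read_state()["clock"])
c=cams.read_camera("top"); cv2.imwrite("pics/t1.png",c["image"])
C=0
for k in HUE:
    b=[plane(c,x[0],21)[0] for x in blobs(c,k)]; print(k,np.round(b,1)[:,:2].tolist() if k!='amber' else '')
    C=C+min(b,key=lambda p:np.hypot(p[0]-530,p[1]+10))/4
print(C)
E
```

```text
[530.85  -9.34  13.83] 67.72557314069648 [5.28736444e-04 6.75597189e-01 7.37270633e-01 4.14039912e-04] 22.29574936442077
[530.87  -9.33  13.87] 67.61728363944995 [9.67047441e-05 9.99046702e-01 4.36483847e-02 7.04998750e-04] 22.229842487722635
8.7167
pink [[474.3, 331.1]]
amber 
green [[553.4, 255.8]]
blue [[551.4, 340.2]]
[583.31129755 195.87110525  21.        ]
```

```bash
cat >> h.py <<'E'
TC=np.array([530.86,-9.34]); TY=np.radians(5.0)
v=np.array([np.cos(TY),np.sin(TY)]); u=np.array([np.sin(TY),-np.cos(TY)])
SG={'pink':(-1,-1),'amber':(1,-1),'green':(-1,1),'blue':(1,1)}
def line_to(p,speed=120,**k):
    """line, then correct by the standing error"""
    p=np.array(p,float); hit=bot.servo_line(list(p),speed=speed,**k)
    if not hit:
        e=p-tcp()
        bot.servo_line(list(p+e),speed=60,**k)
    return hit
def find(name):
    c=cams.read_camera("top"); b=[plane(c,x[0],10)[0] for x in blobs(c,name) if 25<x[1]<90]
    b=[x for x in b if 190<x[1]<430 and 380<x[0]<650]; return b
def stone(name):
    b=find(name); print(name,np.round(b,1).tolist()); p=b[0][:2]
    g=TY+np.pi/4
    bot.move_gripper(42)
    for i,y in enumerate((g+np.pi/2,g)):
        go([p[0],p[1],60 if i==0 else 45],down(y)); line_to([p[0],p[1],12.3])
        bot.move_gripper(10,20 if i==0 else 40); s=sensors.read_state(); print(' grip',s["grip_width"],s["grip_force"],np.round(s["ee_pos"],2))
        if i==0: bot.move_gripper(42); bot.servo_line([p[0],p[1],45])
    zg=tcp()[2]; bot.servo_line([p[0],p[1],110]); s=sensors.read_state(); print(' held',s["grip_width"])
    t=TC+17*SG[name][0]*u+17*SG[name][1]*v
    go([t[0],t[1],110],down(g)); line_to([t[0],t[1],70])
    hit=line_to([t[0],t[1],zg+21.6],speed=40,until_force=6); print(' place',hit,np.round(tcp()-[t[0],t[1],zg+21],2),sensors.read_state()["grip_width"])
    bot.move_gripper(40); bot.servo_line([t[0],t[1],110]); print(' t',sensors.read_state()["clock"])
E
python3 - <<'E'
from h import *
stone('pink')
go([500,150,200],down(TY))
c=cams.read_camera("top"); im=c["image"][190:330,90:340]; cv2.imwrite("pics/p1.png",cv2.resize(im,None,fx=3,fy=3,interpolation=2))
c=cams.read_camera("scene"); im=c["image"][150:310,240:450]; cv2.imwrite("pics/p1s.png",cv2.resize(im,None,fx=3.5,fy=3.5,interpolation=2))
E
```

```text
pink [[474.5, 334.1, 10.0]]
 grip 16.071299828563888 19.54851185088046 [474.25 334.38  12.25]
 grip 14.985325447177669 39.02623534435406 [474.77 334.28  12.85]
 held 14.784495362852567
 place False [-0.11  0.01  0.5 ] 15.027389898892544
 t 20.0583
```

View pics/p1s.png

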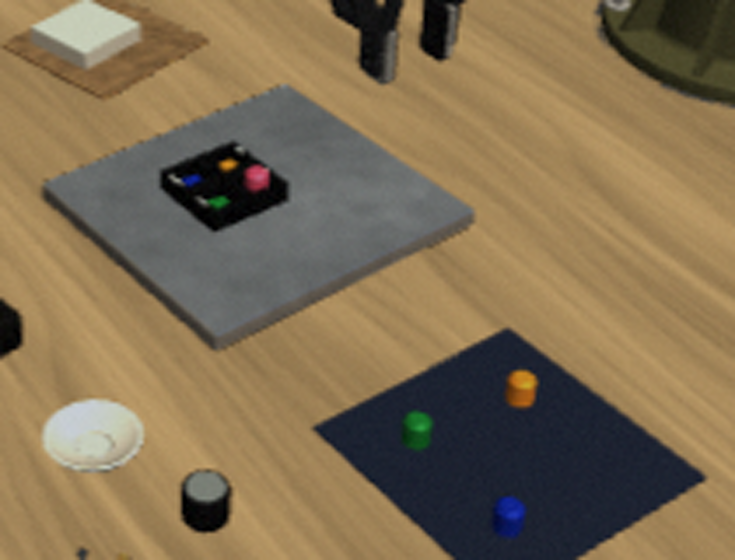

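Pink stands in its pocket (scene crop 258,178); amber, green and blue are still upright on the felt.

```bash
python3 - <<'E'
from h import *
for n in ('amber','green','blue'):
    b=find(n)
    if len(b)!=1: print("stop",n,b); break
    stone(n)
    if sensors.read_state()["grip_width"]<30: break
go([500,150,200],down(TY))
c=cams.read_camera("top"); a=c["image"][190:330,90:340]
for n in HUE: print(n,[(x,np.round((plane(c,x[0],34)[0,:2]-TC)@np.c_[u,v],1)) for x in blobs(c,n) if 200<x[0][0]<330 and 200<x[0][1]<330 or x[0][0]<210 and 210<x[0][1]<300 and x[0][0]>110])
c=cams.read_camera("scene"); im=c["image"][150:310,240:450]; cv2.imwrite("pics/p4s.png",cv2.resize(im,None,fx=3.5,fy=3.5,interpolation=2))
E
```

```text
stop amber []
pink [(((np.float64(280.5), np.float64(257.81)), 84), array([-16.2, -16.4]))]
amber [(((np.float64(294.91), np.float64(256.82)), 113), array([ 17.3, -16.1]))]
green [(((np.float64(279.6), np.float64(243.85)), 86), array([-16.3,  16. ]))]
blue [(((np.float64(136.87), np.float64(236.74)), 23), array([-346.9,   52.5])), (((np.float64(294.11), np.float64(242.84)), 98), array([17.6, 16.4]))]
```

View pics/p4s.png

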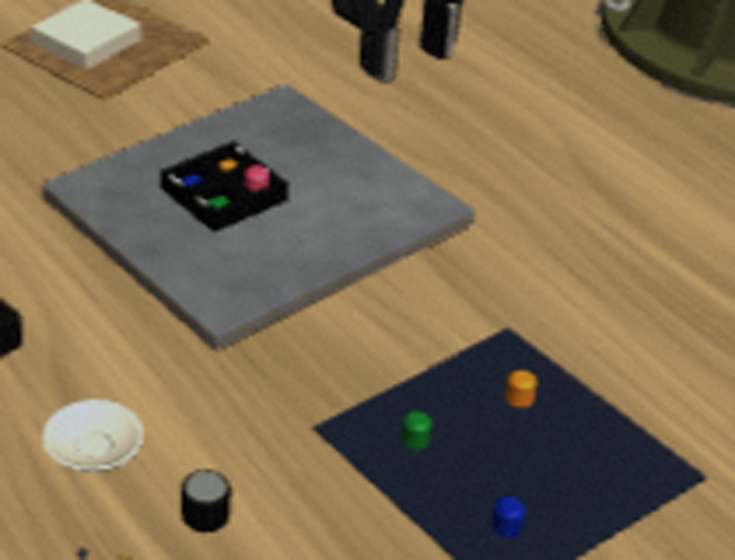

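The view is unchanged (amber 521,388; green 418,430; blue 509,517 in the crop). My parking pose was hiding the felt from the top camera, so I'll look from over the tray instead.

```bash
python3 - <<'E'
from h import *
go([530,-60,150],down(TY))
for n in ('amber','green','blue'):
    b=find(n)
    if len(b)!=1: print("stop",n,b); break
    stone(n)
go([450,-180,200],down(TY))
c=cams.read_camera("top")
for n in HUE: print(n,[(x,np.round((plane(c,x[0],34)[0,:2]-TC)@np.c_[u,v],1)) for x in blobs(c,n) if 200<x[0][0]<330 and 200<x[0][1]<330 or x[0][0]<210 and 210<x[0][1]<300 and x[0][0]>110])
c=cams.read_camera("scene"); im=c["image"][160:270,230:390]; cv2.imwrite("pics/p5s.png",cv2.resize(im,None,fx=4.5,fy=4.5,interpolation=2))
E
```

```text
amber [[474.1, 260.5, 10.0]]
 grip 16.320400740264148 19.548884314881434 [473.84 260.72  12.24]
 grip 14.755550435114355 38.95302604185417 [474.29 260.59  12.8 ]
 held 14.945622454072092
 place False [-0.13 -0.03  0.49] 14.615558638219646
 t 33.3083
green [[554.2, 258.0, 10.0]]
 grip 16.027091619576534 19.563483707606792 [554.   258.37  12.24]
 grip 14.663635124404419 39.05239512445405 [554.52 258.15  12.94]
 held 14.934108767891798
 place False [-0.12  0.01  0.51] 14.443550675995942
 t 43.9
blue [[552.2, 343.5, 10.0]]
 grip 16.43691510388539 19.561056731035933 [551.99 343.77  12.35]
 grip 14.555580886960543 39.05226625967771 [552.47 343.61  13.03]
 held 14.49547009428809
 place False [-0.1   0.03  0.48] 14.77683430803769
 t 55.0333
pink [(((np.float64(280.5), np.float64(257.81)), 84), array([-16.2, -16.4]))]
amber [(((np.float64(294.91), np.float64(256.82)), 113), array([ 17.3, -16.1]))]
green [(((np.float64(279.21), np.float64(243.7)), 73), array([-17.2,  16.4]))]
blue [(((np.float64(294.11), np.float64(243.04)), 89), array([17.6, 15.9]))]
```

View pics/p5s.png

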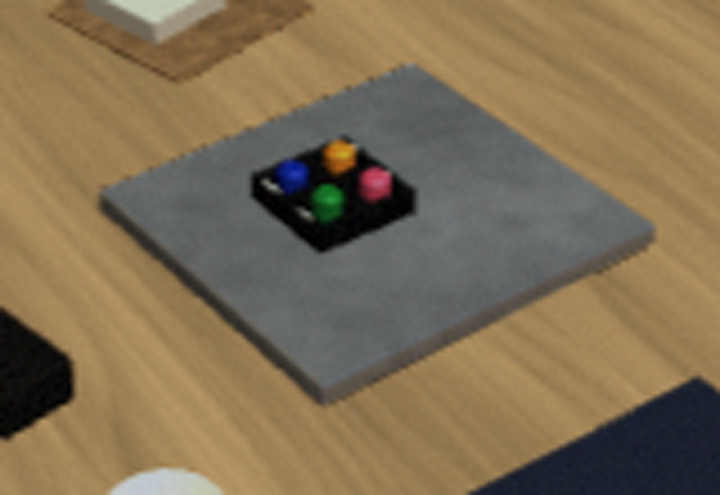

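All four stones are seated (crop: blue 293,176; amber 340,156; green 327,202; pink 376,184). Next is the white tray.

```bash
python3 - <<'E'
from h import *
p=np.array([506.1,-281.6]); wy=np.radians(17.7)
bot.move_gripper(85)
for i,y in enumerate((wy+np.pi/2,wy)):
    go([p[0],p[1],110 if i==0 else 70],down(y)); line_to([p[0],p[1],3])
    bot.move_gripper(60,20 if i==0 else 60); s=sensors.read_state(); print(s["grip_width"],np.round(s["ee_pos"],2))
    if i==0: bot.move_gripper(85); bot.servo_line([p[0],p[1],70])
zg=tcp()[2]; bot.servo_line([p[0],p[1],130])
go([TC[0],TC[1],130],down(TY)); line_to([TC[0],TC[1],zg+28+14])
print(np.round(tcp(),2),sensors.read_state()["tool_rot"])
hit=bot.servo_line([TC[0],TC[1],zg+27],speed=25,until_force=8)
s=sensors.read_state(); print(hit,np.round(tcp()-[TC[0],TC[1],zg+28],2),s["ft_force"],s["clock"])
E
```

```text
67.47099616566078 [ 505.83 -281.44    2.53]
66.39914841781501 [ 506.08 -281.59    3.19]
[530.61  -9.15  44.98] [3.21062828e-04 6.75592987e-01 7.37274673e-01 2.64829138e-04]
True [-0.16  0.05 -0.01] [-2.72492221  0.3837352   6.99024931] 66.5167
```

```bash
cat >> h.py <<'E'
e=-u; V3=np.r_[v,0]; E3=np.r_[e,0]; Z3=np.array([0,0,1.])
def flip90(center,off,half):
    """grip the pair tilted +45 about v at center+off, turn it -90 about v, set it on the board with centre height 16+half"""
    r=down(TY,np.pi/4); d=r.apply(Z3); t=center+off+26*d
    go(t-80*d,r); line_to(t,speed=80)
    if np.linalg.norm(tcp()-t)>1.5: print("off",tcp()-t)
    bot.move_gripper(60,100); s=sensors.read_state(); t0=np.array(s["ee_pos"]); print('grip',s["grip_width"],s["grip_force"],np.round(t0-t,2))
    rel=center-t0; H=150.
    bot.servo_line(list(t0+[0,0,H-center[2]]),speed=100)
    print('lifted',sensors.read_state()["grip_width"],sensors.read_state()["ft_force"])
    for a in (-30,-60,-90):
        rot=R.from_rotvec(V3*np.radians(a)); p=np.r_[TC,H]-rot.apply(rel)
        bot.servo_line(list(p),attitude=quat(rot*r_now(r)),speed=60)
    p[2]+=16+half+8-H; line_to(p,speed=80); print('above',np.round(tcp()-p,2))
def r_now(r): return r
E
python3 - <<'E'
from h import *
bot.move_gripper(85)
bot.servo_line([TC[0],TC[1],110])
for y in (TY-np.pi/2,TY):
    go([TC[0],TC[1],110],down(y)); line_to([TC[0],TC[1],14]); bot.move_gripper(60,30); s=sensors.read_state(); print(s["grip_width"],np.round(s["ee_pos"],2)); bot.move_gripper(85); bot.servo_line([TC[0],TC[1],110])
r=down(TY,np.pi/4)
for c,off in ((32,8.5*Z3),(50,-8.5*E3)):
    d=r.apply(Z3); rel=-(off+26*d); 
    for t,rr in [(np.r_[TC,c]+off+26*d,0),(np.r_[TC,c]+off-54*d,0)]+[(np.r_[TC,h]-R.from_rotvec(V3*np.radians(a)).apply(rel),a) for a in (0,-30,-60,-90) for h in (40,150)]:
        print(c,rr,np.round(t),bot.ik(list(t),quat(R.from_rotvec(V3*np.radians(rr))*r)) is not None, bot.ik(list(t),quat(R.from_rotvec(V3*np.radians(rr))*r*R.from_euler('z',np.pi))) is not None)
cc=cams.read_camera("scene"); cv2.imwrite("pics/c1.png",cv2.resize(cc["image"][120:270,230:430],None,fx=3.6,fy=3.6,interpolation=2)); print(sensors.read_state()["clock"])
E
```

```text
67.65911501820055 [530.57  -9.35  13.65]
67.51549163567778 [530.62  -9.34  13.68]
32 0 [529.   9.  22.] True True
32 0 [534. -47.  79.] True True
32 0 [529.   9.  30.] True True
32 0 [529.   9. 140.] True True
32 -30 [530.   2.  22.] True False
32 -30 [530.   2. 132.] True False
32 -60 [531.  -9.  19.] True False
32 -60 [531.  -9. 129.] True False
32 -90 [532. -19.  22.] True True
32 -90 [532. -19. 132.] True False
50 0 [530.   1.  32.] True True
50 0 [535. -56.  88.] True True
50 0 [530.   1.  22.] True True
50 0 [530.   1. 132.] True True
50 -30 [531. -10.  19.] True False
50 -30 [531. -10. 129.] True False
50 -60 [532. -20.  22.] True False
50 -60 [532. -20. 132.] True False
50 -90 [532. -28.  30.] True True
50 -90 [532. -28. 140.] True False
75.6083
```

View pics/c1.png

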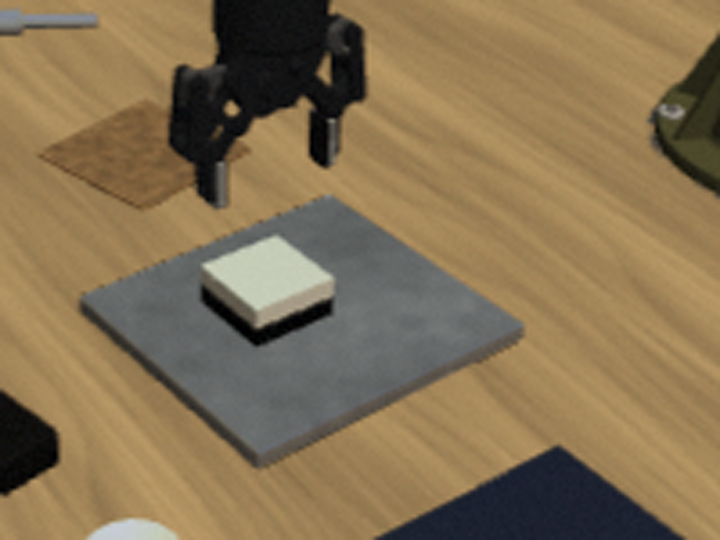

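The pair is closed squarely on the board (crop 267,290), and the pads' reading matches. I'll turn it the first 90° and stop just above the board to look.

```bash
sed -i 's/^    go(t-80\*d,r);/    bot.move_to(list(t-80*d),quat(r));/; s/^TC=.*; TY/TC=np.array([530.6,-9.34]); TY/; s/quat(rot\*r_now(r))/quat(rot*r)/; /^def r_now/d' h.py; python3 - <<'E'
from h import *
flip90(np.r_[TC,32.],8.5*Z3,34)
s=sensors.read_state(); print(s["clock"],s["grip_width"])
cc=cams.read_camera("scene"); cv2.imwrite("pics/f1.png",cv2.resize(cc["image"][120:270,230:430],None,fx=3.6,fy=3.6,interpolation=2))
E
```

```text
grip 66.82813155635527 112.01364688575268 [0.03 0.1  0.12]
lifted 66.71643503584457 [-0.07037107  0.43302387 -3.22280645]
above [-0.19 -0.05 -0.26]
82.9 66.484562818291
```

View pics/f1.png

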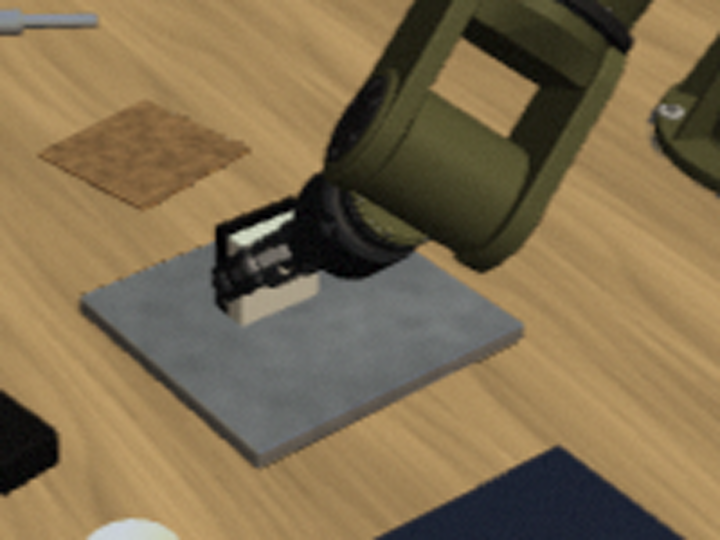

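The pair is held shut on edge, white toward the felt (crop 270,265). Next I set it down, clamp it rim to rim from above, and regrip.

```bash
python3 - <<'E'
from h import *
t=tcp(); hit=bot.servo_line(list(t+[0,0,-10]),speed=20,until_force=5); print(hit,np.round(tcp()-t,2))
r=R.from_rotvec(-V3*np.pi/4)*down(TY); d=r.apply(Z3)
bot.dwell(.2); bot.move_gripper(85); t=tcp(); bot.servo_line(list(t-90*d),speed=80)
cc=cams.read_camera("scene"); cv2.imwrite("pics/f2.png",cv2.resize(cc["image"][120:270,230:430],None,fx=3.6,fy=3.6,interpolation=2))
print(sensors.read_state()["clock"])
E
```

```text
True [ 0.04 -0.07 -7.38]
85.2083
```

View pics/f2.png

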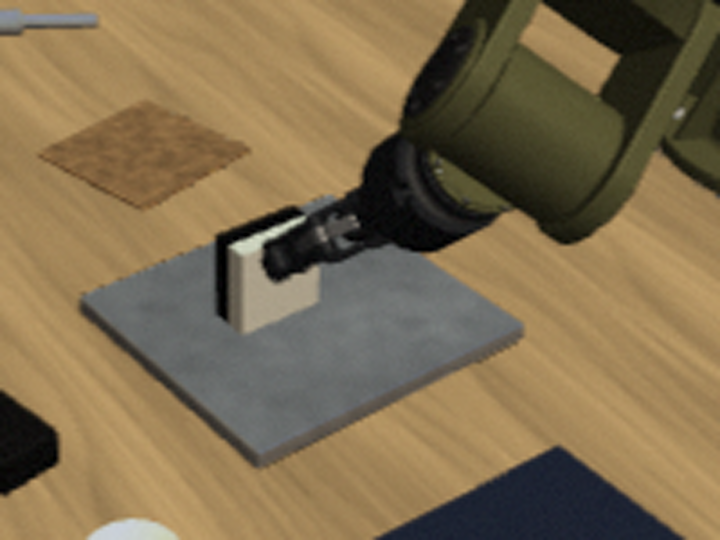

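The pair stands stable and shut on edge (crop 268,270).

```bash
python3 - <<'E'
from h import *
t=tcp(); bot.servo_line(list(t+[0,0,60]))
go([TC[0],TC[1],170],down(TY+np.pi/2)); line_to([TC[0],TC[1],50])
bot.move_gripper(20,25); s=sensors.read_state(); print('clamp',s["grip_width"],s["grip_force"],np.round(s["ee_pos"],2))
bot.move_gripper(85); bot.servo_line([TC[0],TC[1],170])
flip90(np.r_[TC,50.],-8.5*E3,16)
s=sensors.read_state(); print(s["clock"],s["grip_width"])
cc=cams.read_camera("scene"); cv2.imwrite("pics/f3.png",cv2.resize(cc["image"][120:270,230:430],None,fx=3.6,fy=3.6,interpolation=2))
E
```

```text
clamp 31.678440983167057 28.038154542446136 [530.26  -9.36  49.4 ]
grip 66.56500290005377 111.92406602203846 [0.01 0.1  0.1 ]
lifted 67.19214927699785 [-0.33718946 -0.60026687 -2.44187516]
above [-0.19 -0.05 -0.29]
98.6 66.5210921142701
```

View pics/f3.png

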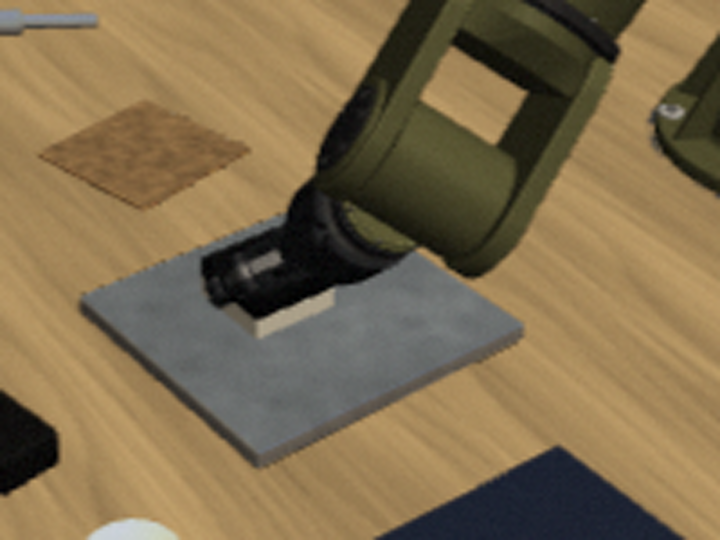

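The pair is now white below and black above, level just above the board (crop 270,295). I'll set it down, lift the black tray off and put it on the cork.

```bash
python3 - <<'E'
from h import *
t=tcp(); hit=bot.servo_line(list(t+[0,0,-10]),speed=20,until_force=5); print(hit,np.round(tcp()-t,2))
r=R.from_rotvec(-V3*np.pi/4)*down(TY); d=r.apply(Z3)
bot.dwell(.2); bot.move_gripper(85); t=tcp(); bot.servo_line(list(t-110*d),speed=80)
c=cams.read_camera("top"); K=plane(c,[397,269.8],4)[0]; print('cork',K)
go([TC[0],TC[1],120],down(TY)); line_to([TC[0],TC[1],30])
bot.move_gripper(60,40); s=sensors.read_state(); t0=tcp(); print('grip',s["grip_width"],np.round(t0,2))
bot.servo_line([TC[0],TC[1],60],speed=25); bot.servo_line([TC[0],TC[1],140])
go([K[0],K[1],140],down(np.radians(14))); line_to([K[0],K[1],t0[2]-28+10])
s=sensors.read_state(); print(s["clock"],s["grip_width"],np.round(s["ee_pos"],1))
cc=cams.read_camera("scene"); cv2.imwrite("pics/g1.png",cv2.resize(cc["image"][120:270,210:410],None,fx=3.6,fy=3.6,interpolation=2))
E
```

```text
True [ 0.05 -0.04 -7.22]
cork [ 493.00885722 -273.97321838    4.        ]
grip 66.92984705612268 [530.47  -9.53  29.96]
107.9833 66.79763597751644 [ 492.7 -273.8   11.5]
```

View pics/g1.png

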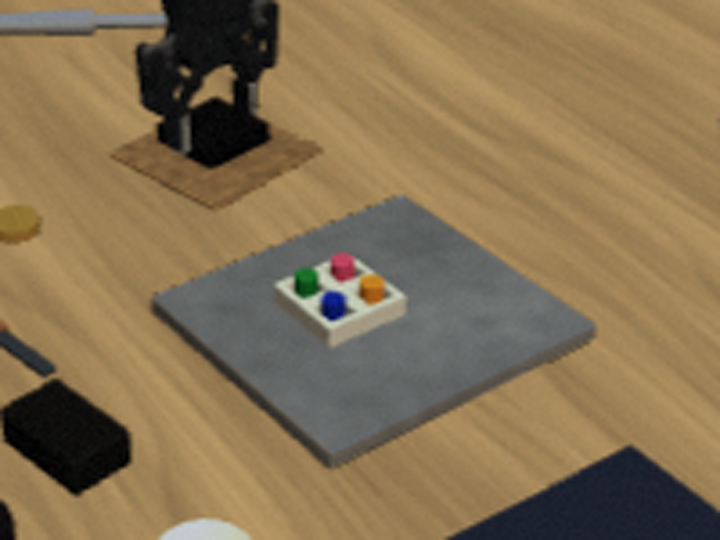

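The white tray is face up with all four stones back-up in pockets (crop 340,300). The black tray is held just over the cork (crop 215,135).

```bash
python3 - <<'E'
from h import *
t=tcp(); hit=bot.servo_line(list(t+[0,0,-11.5]),speed=20,until_force=5); print(hit,np.round(tcp()-t,2))
bot.dwell(.2); bot.move_gripper(85); t=tcp(); bot.servo_line([t[0],t[1],150],speed=80)
go([350,0,250],down(TY)); bot.dwell(.5)
cc=cams.read_camera("scene"); cv2.imwrite("pics/g2.png",cv2.resize(cc["image"][120:290,180:410],None,fx=3.4,fy=3.4,interpolation=2)); print(sensors.read_state()["clock"])
E
```

```text
True [-0.04  0.03 -9.49]
112.825
```

View pics/g2.png

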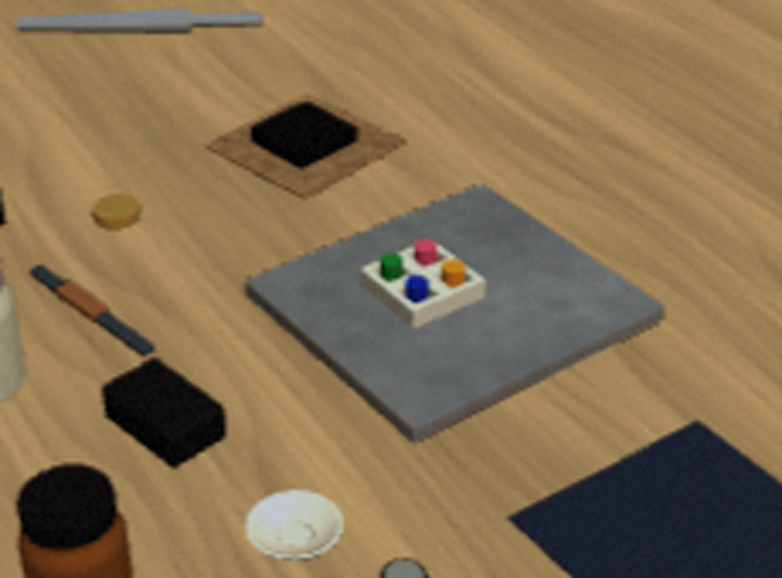

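The black tray lies flat and face down on the cork (305,133). The white tray with its four stones is on the board (423,283), and the dish and tweezers have not moved.

```bash
python3 -c "
from rig import bot, cams, sensors
print(bot.finish_job())"
```

```text
the job is handed in; nothing more can be done
None
```

The job is handed in at about 113 s of the 210 s limit: all four stones are back-up in the pockets of the white tray, face up on the grey board, and the black tray lies face down, flat on the cork mat.

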